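# Get the lino block out from behind the ink jars

### The arm

A 6-joint arm with a two-finger parallel gripper is mounted at the origin on the work surface. World frame = base frame: x ahead of the robot, y to its left, z up, the work surface at z = 0. Lengths are in mm, angles in rad, forces in N, time in s.
With the tool pointing down it reaches from about 350 to 875 mm from the base axis. Payload 4.2 kg.
Tool frame: the origin (TCP) lies at the very end of the fingers, on their centre line; the grasp point (between the pads) lies 19 mm behind it; z points along the fingers, y is the line along which they close (so a half turn about z gives the same grasp; the last joint's range is limited). The gripper opens to 85 mm and grips with 20 to 120 N. Pads are 22 mm wide; open, the fingers measure 114 mm over their backs; the gripper's body (76 mm by 85 mm) begins 54 mm behind the grasp point. The pads swing forward as they close: fully open they stand 13 mm farther back than shut.
Start: joints at [1.412, 0.385, 0.008, 0, -1.194, -0.259], TCP at [253.561, 571.232, 231.312] pointing down, gripper open.
Joint ranges: [-3.14, 3.14], [-1.21, 2.06], [-1.07, 1.41], [-3.16, 2.05], [-2.99, -0.16], [-3.1, 3.1]. Speed limits (rad/s): [2.79, 2.79, 3.14, 3.14, 3.14, 3.14].

### API

Orientations are given as a unit quaternion [x, y, z, w].
In Python, from bench import arm, optics gives the robot as it stands. The module is installed in compiled form; this text tells all that it offers.
- The arm moves only by the tool step_arm, never from a script. Its argument "motion" is a list of rows, each an object with "dr": the turn, a rotation vector about the tool's x, y, z in units of 8 degrees (1.0 is 8 degrees), a list of three; "slide": the shift along the tool's x, y, z in mm, a list of three; "jaw": the finger opening in mm, from 0 to 85.4. A call has exactly 8 rows; each row is the pose to reach, as a shift and turn from the pose commanded when the call began, along the tool's axes at that moment; what a row does not reach only later rows make up. A row lasts 1/8 s, in which the tool goes at most 62.5 mm and 10.7 degrees, less where a joint would pass 70% of its speed; a pose out of reach is approached as far as the arm can. A call with a gripper value outside its range is refused whole. The fingers move at their own pace and stop on an object; the grip force is fixed at half the most. Time passes only in rows, so rows that repeat a pose let the fingers close, or fill a call up. It gives the time, the measured TCP pose, the force, the opening and the grip force at its end, in the units of the state.
- arm.read_state(): the state, without advancing time (a new reading comes with each control period).
- optics.get_image(name): name is "side" or "top" or "wrist"; returns the picture (480x640x3 uint8, blue, green, red); there is no depth.
- optics.camera_info(name): a dict with "camera_matrix" (3x3 intrinsics, pixels), "k1" (the pictures are not rectified: a ray, as slopes to the right and down, at radius r is drawn at 1 + k1 r^2 times it, then the intrinsics apply), "view" (4x4, takes a point from world to camera coordinates); the wrist camera has in their place "T_tool_cam" (4x4, takes a point from camera to tool coordinates, whose origin is the TCP and whose axes are the flange's). Camera axes: x right, y up, looking along -z (the intrinsics and any distortion apply to the point x, -y, -z); pixel columns grow to the right and rows downward; lengths in mm; the calibration is good to about 2 mm. A picture is of the moment at which its call begins: read the wrist's pose just before it. camera_info takes no time and is no camera call.
- arm.job_done(): hands the job in; it is judged then, once.
The state is a dict: "clock": time; "joints": joint angles; "joint_vel": joint speeds; "joint_efforts": joint torques, N m; "position": TCP position; "ee_rot": TCP orientation; "contact_force": force on the tool from outside, world axes, zero at the start; "wrist_torque": the same for the moment, N m; "gripper_width": finger opening in mm; "grasp_force": force on a finger pad.
Only numpy, scipy, OpenCV 4.12 (cv2) and the standard library are available. Lean on these libraries where they do the work, as an engineer would, in place of code of your own. Each camera call takes 0.05 s, during which the arm holds its last target. There are 200 camera calls.

### The job

Clear all three ink jars off the ink tray and stand them on the cork mat, then fetch the printing block from behind them and lay it, face up, in the white-edged rectangle on the printing slab. Only then put the jars back on the tray, each standing fully on the square of its lid's own colour, whichever square it came from. Keep the jars upright throughout and do not knock the green glass bottle.

Things in the scene. Friction and masses are not known exactly. Their poses are not given: they have to be found in the camera images.
- jar_red_mid (a point): Ink jar, white, 48 mm across, 84 mm tall, with a red band and a red lid (39 mm across, the top 17 mm). 160 g, loose, upright on one of the tray's squares, not always its own. Point: on the axis, 42 mm above the underside; z up. The three jars stand in a row, axes 66 mm apart, only 18 mm between neighbours: grasp across the row.
- jar_yellow_mid (a point): Ink jar, white, 48 mm across, 84 mm tall, with a yellow band and a yellow lid (39 mm across, the top 17 mm). 160 g, loose, upright on one of the tray's squares, not always its own. Point: on the axis, 42 mm above the underside; z up. The three jars stand in a row, axes 66 mm apart, only 18 mm between neighbours: grasp across the row.
- jar_blue_mid (a point): Ink jar, white, 48 mm across, 84 mm tall, with a blue band and a blue lid (39 mm across, the top 17 mm). 160 g, loose, upright on one of the tray's squares, not always its own. Point: on the axis, 42 mm above the underside; z up. The three jars stand in a row, axes 66 mm apart, only 18 mm between neighbours: grasp across the row.
- lino_block_mid (a point): Lino printing block: plywood, dark face with terracotta leaf sprig; 150 (y) x 44 (x) x 21 mm (z up). 150 g, loose, face up on the tray's floor (6 mm above the table), parallel to and 11 mm behind the jars: graspable across its width only once they are gone; 40 mm free behind it, before the tray's 26 mm high back rim. Point: its centre, half-way up.
- square_red: Red square, 62 x 62 x 2 mm, fixed on the ink tray; home of the red-lidded jar. Origin: middle of its underside, 6 mm above the table. x points towards the block, y along the row of squares (66 mm apart). The tray: fixed aluminium, 226 mm (along the row) x 176 mm, rim 9 mm high in front, 18 mm at the ends; the row lies 45 mm in front of its middle.
- square_yellow: Yellow square, 62 x 62 x 2 mm, fixed on the ink tray; home of the yellow-lidded jar. Origin: middle of its underside, 6 mm above the table. x points towards the block, y along the row of squares (66 mm apart). The tray: fixed aluminium, 226 mm (along the row) x 176 mm, rim 9 mm high in front, 18 mm at the ends; the row lies 45 mm in front of its middle.
- square_blue: Blue square, 62 x 62 x 2 mm, fixed on the ink tray; home of the blue-lidded jar. Origin: middle of its underside, 6 mm above the table. x points towards the block, y along the row of squares (66 mm apart). The tray: fixed aluminium, 226 mm (along the row) x 176 mm, rim 9 mm high in front, 18 mm at the ends; the row lies 45 mm in front of its middle.
- cork_mat: Cork mat, the side area: flat brown rectangle fixed to the work surface, 230 mm (x) by 150 mm (y), 4 mm thick, empty at the start. Origin: middle of its underside.
- slab_mark (a point): Printing slab: dark slab 120 mm (x) by 200 mm (y), 10 mm high, fixed, with a white-edged rectangle 60 mm (x) by 166 mm (y) drawn in its middle. The point is the middle of the rectangle, on the slab's top.
- glass_bottle: Green glass bottle, 60 mm across and 150 mm tall, standing loose beyond the work; not to be knocked. Origin: middle of its underside.

How it is judged:
By the outcome, as a careful person would: the job done as asked, in the order asked, and still so for the second after the job is handed in, with the robot touching nothing.
It also fails if it takes over 138 s, if anything falls off the work surface, if the arm or the gripper's body presses on something with over 40 N, if the wrist force passes 120 N, or if a joint passes its speed limit or range.

## Working session

There is one attempt and no reset: what is moved stays moved. The work goes in short steps, Python scripts to look and compute and a tool call to move; the robot and the scene stay as the last step left them, time stands still between calls to the robot, and variables do not carry over. Pictures are saved under pics/ and viewed, at most 14 in all, crops included, and the job is handed in when it is done.

Besides the shell and the picture viewer there is one more tool, called after "Call:" in YAML: its name, and indented under it one key for each argument. step_arm: Moves the arm, as the interface text tells. Its arguments: {"type":"object","properties":{"motion":{"type":"array","items":{"type":"object","properties":{"dr":{"type":"array","items":{"type":"number"}},"slide":{"type":"array","items":{"type":"number"}},"jaw":{"type":"number"}}}}},"required":["motion"]}

```bash
mkdir -p pics
python3 - <<'E'
from bench import arm, optics
import cv2
s=arm.read_state()
print(s['clock'],s['position'],s['ee_rot'],s['gripper_width'])
for n in("top","side","wrist"):
    print(n,{k:(v.tolist() if hasattr(v,'tolist') else v) for k,v in optics.camera_info(n).items()})
for n in("top","side"):
    cv2.imwrite(f"pics/{n}0.png",optics.get_image(n))
E
```

```text
0.0 [253.348972   570.69283079 230.19849797] [ 9.78240312e-01 -2.07472000e-01 -1.62120010e-04  1.11142446e-03] 85.83277251463613
top {'camera_matrix': [[530.4759887604804, 0.0, 325.5291551249087], [0.0, 530.4759887604804, 239.3254356994948], [0.0, 0.0, 1.0]], 'k1': -0.14981360449530717, 'view': [[0.08833519970259161, -0.9960885279108606, -0.002130037060235744, -41.7921520041332], [0.9751903539737391, 0.08604575673634857, 0.2039605384976282, -595.1478352539552], [-0.2029794718932844, -0.0200940864943846, 0.9789767932274386, -1151.829210844322], [0.0, 0.0, 0.0, 1.0]]}
side {'camera_matrix': [[479.9484509662769, 0.0, 313.85040248674204], [0.0, 479.9484509662769, 243.62031392793975], [0.0, 0.0, 1.0]], 'k1': -0.11756970482174656, 'view': [[-0.9635442711084851, -0.2675429847400231, 0.0017857576594389245, 546.6045026245191], [0.20516720576190264, -0.7345837782411878, 0.646755819784217, -180.06510026620091], [-0.17172319381455609, 0.6235442438683089, 0.7626950377738324, -1005.510790002354], [0.0, 0.0, 0.0, 1.0]]}
wrist {'camera_matrix': [[376.099540983765, 0.0, 320.6528824126655], [0.0, 376.099540983765, 237.19164261297627], [0.0, 0.0, 1.0]], 'k1': -0.06601995432534272, 'T_tool_cam': [[0.000860467131056397, 0.9511694911246895, 0.30866787774226734, 80.07171304381288], [0.9999994213820845, -0.0006191663285423231, -0.0008796979896963977, 1.1477228545340168], [-0.0006456251326023267, 0.3086684560927089, -0.9511694735332558, -142.69155857626248], [0.0, 0.0, 0.0, 1.0]]}
```

View pics/top0.png

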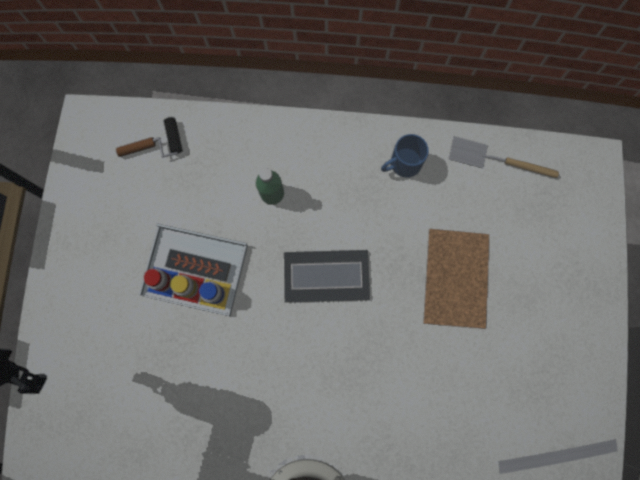

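View pics/side0.png

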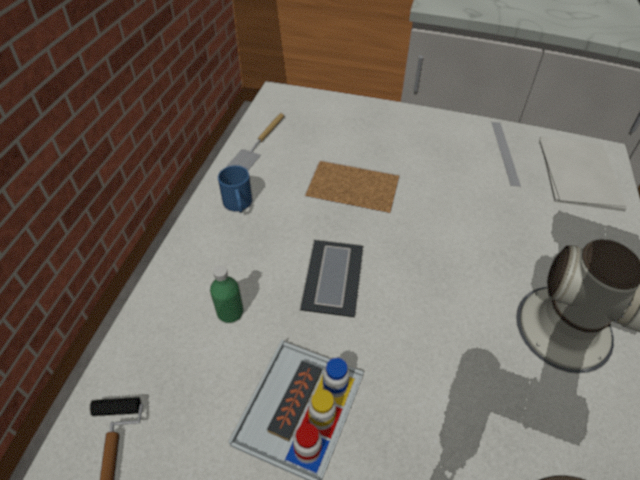

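The top view shows the jars left to right: red (157,277), yellow (182,286) and blue (211,292). They stand on the blue, red and yellow squares. The slab is at (327,276), the mat at (457,278) and the bottle at (269,187). I'll enlarge the top view.

```bash
cat > h.py <<'E'
import numpy as np, cv2
from bench import arm, optics
from scipy.spatial.transform import Rotation as R
def cam(n,st=None):
    c=optics.camera_info(n)
    if n=="wrist":
        T=np.eye(4);T[:3,:3]=R.from_quat(st['ee_rot']).as_matrix();T[:3,3]=st['position']
        W=T@np.array(c["T_tool_cam"])
    else: W=np.linalg.inv(np.array(c["view"]))
    return np.array(c["camera_matrix"]),c["k1"],W
def px2w(n,uv,z,st=None):
    """pixels -> world points at height z"""
    K,k,W=cam(n,st)
    p=cv2.undistortPoints(np.array(uv,float).reshape(-1,1,2),K,np.array([k,0,0,0]),None,None).reshape(-1,2)
    d=np.c_[p[:,0],-p[:,1],-np.ones(len(p))]@W[:3,:3].T
    o=W[:3,3]; t=(np.broadcast_to(z,len(p))-o[2])/d[:,2]
    return o+t[:,None]*d
def w2px(n,P,st=None):
    K,k,W=cam(n,st); V=np.linalg.inv(W)
    q=np.atleast_2d(P)@V[:3,:3].T+V[:3,3]; x=q[:,0]/-q[:,2]; y=-q[:,1]/-q[:,2]; s=1+k*(x*x+y*y)
    return np.c_[K[0,0]*x*s+K[0,2],K[1,1]*y*s+K[1,2]]
E
python3 - <<'E'
import cv2,numpy as np
im=cv2.imread('pics/top0.png')
a=cv2.resize(im[215:325,130:260],None,fx=6,fy=5.4,interpolation=cv2.INTER_CUBIC) if 0 else cv2.resize(im[220:320,130:260],None,fx=6,fy=6,interpolation=cv2.INTER_CUBIC)
cv2.imwrite('pics/trayc.png',a)
cv2.imwrite('pics/slabc.png',cv2.resize(im[220:335,275:500],None,fx=3.5,fy=3.5,interpolation=cv2.INTER_CUBIC))
E
```

```text
(no output)
```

View pics/trayc.png

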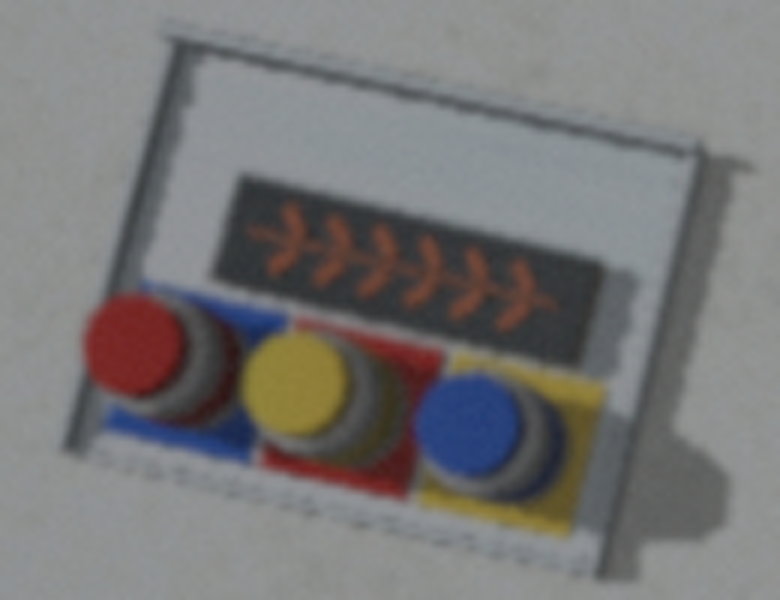

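View pics/slabc.png

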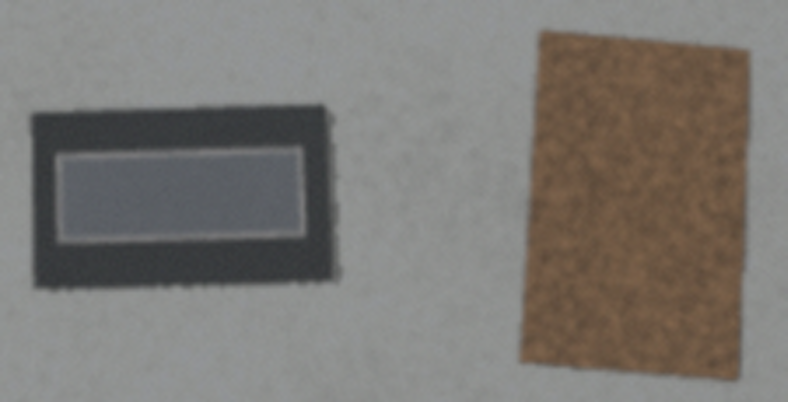

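In the crops, the lids are centred at (134,345), (296,384) and (468,425). The block, rectangle and mat corners are clear too, so I'll convert them to positions.

```bash
cat > m.py <<'E'
from h import *
np.set_printoptions(precision=1,suppress=True)
T=lambda l,f,o:(np.array(l,float)+.5)/f-.5+np.array(o)
t=lambda l:T(l,6,(130,220)); s=lambda l:T(l,3.5,(275,220))
J=px2w("top",t([(134,345),(296,384),(468,425)]),92); print("jars ryb",J,np.diff(J,axis=0), np.linalg.norm(np.diff(J,axis=0),axis=1))
d=J[0]-J[2]; print("row ang deg from y", np.degrees(np.arctan2(-d[0],d[1])))
def rect(n,c,z):
    P=px2w("top",c,z); e=np.roll(P,-1,0)-P; print(n,P.mean(0),"sides",np.linalg.norm(e,axis=1),"ang",np.degrees(np.arctan2(e[:,1],e[:,0])))
rect("block",t([(240,175),(605,262),(580,365),(213,278)]),27)
rect("rect",s([(57,153),(302,148),(305,236),(57,242)]),10)
rect("slab",s([(32,113),(325,106),(334,282),(36,288)]),10)
rect("mat",s([(541,31),(749,49),(740,379),(521,361)]),4)
rect("tray",t([(178,38),(702,142),(602,578),(72,450)]),[26,26,9,9])
rect("sqyellow",t([(452,355),(607,378),(575,535),(415,505)]),8)
print("bottle",px2w("top",[(265,173)],150),px2w("side",[(229,312)],0))
s=arm.read_state(); M=R.from_quat(s['ee_rot']).as_matrix(); print(M, s['position'])
E
python3 m.py
```

```text
jars ryb [[470.2 389.1  92. ]
 [461.6 325.4  92. ]
 [452.7 259.   92. ]] [[ -8.5 -63.7   0. ]
 [ -8.9 -66.4   0. ]] [64.3 67. ]
row ang deg from y -7.646809615449208
block [516.8 306.1  27. ] sides [151.8  41.4 151.7  42.2] ang [-98.1 173.3  82.2  -6.6]
rect [521.2   2.8  10. ] sides [165.7  59.8 166.2  60.4] ang [ -83.8 -173.7   96.4    5.8]
slab [520.    1.7  10. ] sides [199.1 119.6 198.9 118.8] ang [ -83.6 -172.9   96.2    7.2]
mat [ 543.4 -309.1    4. ] sides [147.  228.3 149.8 227.3] ang [ -89.9 -179.7   89.7   -0.4]
tray [504.9 316.2  17.5] sides [217.9 174.7 220.8 169.5] ang [-96.2 172.7  82.4  -8.3]
sqyellow [454.8 260.4   8. ] sides [63.  62.8 65.  60.8] ang [-93.  175.2  85.1  -6.7]
bottle [[713.8 153.7 150. ]] [[714.4 155.6  -0. ]]
[[ 0.9 -0.4 -0. ]
 [-0.4 -0.9 -0. ]
 [ 0.   0.  -1. ]] [253.4 570.8 230.4]
```

Every check agrees with the given sizes: spacing about 66 mm, block about 151×42, rectangle 166×60, and the block 57 mm behind the row. I'll go above the blue jar, turning the tool so it closes across the row.

Call:
step_arm:
  motion:
    - {"slide": [309,204,30],"dr": [0,0,9.2],"jaw": 85}
    - {"slide": [309,204,30],"dr": [0,0,9.2],"jaw": 85}
    - {"slide": [309,204,30],"dr": [0,0,9.2],"jaw": 85}
    - {"slide": [309,204,30],"dr": [0,0,9.2],"jaw": 85}
    - {"slide": [309,204,30],"dr": [0,0,9.2],"jaw": 85}
    - {"slide": [309,204,30],"dr": [0,0,9.2],"jaw": 85}
    - {"slide": [309,204,30],"dr": [0,0,9.2],"jaw": 85}
    - {"slide": [309,204,30],"dr": [0,0,9.2],"jaw": 85}

```text
clock: 1.1
position: [453.4, 258.6, 200.9]
ee_rot: [-0.659, 0.752, 0.0, -0.0]
contact_force: [-0.1, 0.7, 0.0]
gripper_width: 85.2
grasp_force: 0.0
```

```bash
cat > look.py <<'E'
import sys
from h import *
np.set_printoptions(precision=2,suppress=True)
s=arm.read_state(); im=optics.get_image("wrist"); cv2.imwrite(f"pics/{sys.argv[1]}.png",im)
np.savez(f"pics/{sys.argv[1]}.npz",position=s['position'],ee_rot=s['ee_rot'])
print(s['clock'],s['position'],R.from_quat(s['ee_rot']).as_matrix()[:,0],s['gripper_width'],s['joints'])
E
python3 look.py w1
```

```text
1.1 [453.36 258.59 200.95] [-0.13 -0.99  0.  ] 85.16790719402157 [ 0.83  0.24 -0.29 -0.   -1.05 -0.96]
```

View pics/w1.png

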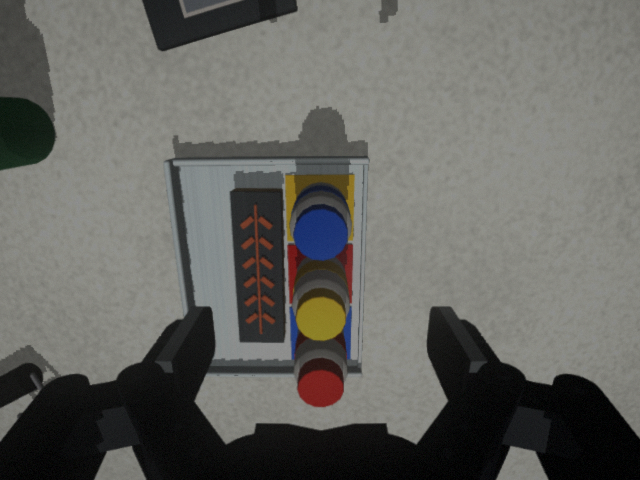

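The wrist view shows the lids at blue (321,232), yellow (321,314) and red (321,382), and the block corners at (232,190), (283,188), (286,341) and (240,342).

Run:
```python
from h import *
np.set_printoptions(precision=1,suppress=True)
s=dict(np.load("pics/w1.npz"))
J=px2w("wrist",[(321,232),(321,314),(321,382)],92,s);print(J,np.linalg.norm(np.diff(J,axis=0),axis=1))
d=J[2]-J[0]; print(np.degrees(np.arctan2(-d[0],d[1])))
B=px2w("wrist",[(232,190),(283,188),(286,341),(240,342)],27,s);print(B.mean(0),B,np.linalg.norm(np.roll(B,-1,0)-B,axis=1))
Q=px2w("wrist",[(286,175),(353,175)],8,s);print("yellow front corners mid",Q.mean(0),Q)
print(R.from_quat(s['ee_rot']).as_matrix())
```

```text
[[453.1 255.7  92. ]
 [461.5 319.9  92. ]
 [469.7 382.1  92. ]] [64.8 62.7]
-7.454332466794983
[515.5 305.   27. ] [[526.1 228.4  27. ]
 [482.6 232.5  27. ]
 [504.  381.7  27. ]
 [549.1 377.2  27. ]] [ 43.7 150.7  45.3 150.5]
yellow front corners mid [450.8 228.4   8. ] [[480.4 224.5   8. ]
 [421.1 232.3   8. ]]
[[-0.1 -1.  -0. ]
 [-1.   0.1 -0. ]
 [ 0.   0.  -1. ]]
```

Call:
step_arm:
  motion:
    - {"slide": [0,0,60],"dr": [0,0,0],"jaw": 85}
    - {"slide": [0,0,110],"dr": [0,0,0],"jaw": 85}
    - {"slide": [0,0,145],"dr": [0,0,0],"jaw": 85}
    - {"slide": [0,0,162],"dr": [0,0,0],"jaw": 85}
    - {"slide": [0,0,162],"dr": [0,0,0],"jaw": 85}
    - {"slide": [0,0,162],"dr": [0,0,0],"jaw": 40}
    - {"slide": [0,0,162],"dr": [0,0,0],"jaw": 40}
    - {"slide": [0,0,162],"dr": [0,0,0],"jaw": 40}

```text
clock: 2.15
position: [454.0, 260.3, 40.8]
ee_rot: [-0.659, 0.752, 0.0, 0.002]
contact_force: [-1.6, 0.4, 3.4]
gripper_width: 46.4
grasp_force: 62.2
```

Call:
step_arm:
  motion:
    - {"slide": [0,0,-40],"dr": [0,0,0],"jaw": 40}
    - {"slide": [0,0,-100],"dr": [0,0,0],"jaw": 40}
    - {"slide": [40,-6,-100],"dr": [0,0,0],"jaw": 40}
    - {"slide": [95,-14,-100],"dr": [0,0,0],"jaw": 40}
    - {"slide": [155,-23,-100],"dr": [0,0,0],"jaw": 40}
    - {"slide": [215,-32,-100],"dr": [0,0,0],"jaw": 40}
    - {"slide": [275,-41,-100],"dr": [0,0,0],"jaw": 40}
    - {"slide": [335,-50,-100],"dr": [0,0,0],"jaw": 40}

```text
clock: 3.15
position: [458.3, -81.1, 139.6]
ee_rot: [-0.659, 0.752, -0.0, 0.0]
contact_force: [1.7, -0.0, -0.7]
gripper_width: 46.8
grasp_force: 62.4
```

Call:
step_arm:
  motion:
    - {"slide": [60,-9,0],"dr": [0,0,0],"jaw": 40}
    - {"slide": [115,-17,0],"dr": [0,0,0],"jaw": 40}
    - {"slide": [160,-24,0],"dr": [0,0,0],"jaw": 40}
    - {"slide": [187,-28,0],"dr": [0,0,0],"jaw": 40}
    - {"slide": [197,-30,0],"dr": [0,0,0],"jaw": 40}
    - {"slide": [197,-30,30],"dr": [0,0,0],"jaw": 40}
    - {"slide": [197,-30,60],"dr": [0,0,0],"jaw": 40}
    - {"slide": [197,-30,60],"dr": [0,0,0],"jaw": 40}

```text
clock: 4.15
position: [460.7, -277.3, 77.3]
ee_rot: [-0.659, 0.752, 0.003, -0.001]
contact_force: [-0.1, 1.5, -1.5]
gripper_width: 46.2
grasp_force: 62.3
```

Call:
step_arm:
  motion:
    - {"slide": [0,0,25],"dr": [0,0,0],"jaw": 40}
    - {"slide": [0,0,38],"dr": [0,0,0],"jaw": 40}
    - {"slide": [0,0,43],"dr": [0,0,0],"jaw": 40}
    - {"slide": [0,0,43.5],"dr": [0,0,0],"jaw": 40}
    - {"slide": [0,0,43.5],"dr": [0,0,0],"jaw": 40}
    - {"slide": [0,0,43.5],"dr": [0,0,0],"jaw": 85}
    - {"slide": [0,0,43.5],"dr": [0,0,0],"jaw": 85}
    - {"slide": [0,0,43.5],"dr": [0,0,0],"jaw": 85}

```text
clock: 5.15
position: [462.8, -278.5, 35.9]
ee_rot: [-0.659, 0.752, -0.0, 0.0]
contact_force: [0.6, 0.3, 0.4]
gripper_width: 85.3
grasp_force: 0.0
```

Call:
step_arm:
  motion:
    - {"slide": [0,0,-60],"dr": [0,0,0],"jaw": 85}
    - {"slide": [0,0,-120],"dr": [0,0,0],"jaw": 85}
    - {"slide": [-50,7,-150],"dr": [0,0,0],"jaw": 85}
    - {"slide": [-110,15,-150],"dr": [0,0,0],"jaw": 85}
    - {"slide": [-170,23,-150],"dr": [0,0,0],"jaw": 85}
    - {"slide": [-230,31,-150],"dr": [0,0,0],"jaw": 85}
    - {"slide": [-290,39,-150],"dr": [0,0,0],"jaw": 85}
    - {"slide": [-350,47,-150],"dr": [0,0,0],"jaw": 85}

```text
clock: 6.15
position: [461.8, 76.6, 186.1]
ee_rot: [-0.659, 0.752, -0.0, 0.0]
contact_force: [1.0, 0.6, -0.1]
gripper_width: 85.0
grasp_force: 0.0
```

Call:
step_arm:
  motion:
    - {"slide": [-60,8,0],"dr": [0,0,0],"jaw": 85}
    - {"slide": [-120,16,0],"dr": [0,0,0],"jaw": 85}
    - {"slide": [-180,25,0],"dr": [0,0,0],"jaw": 85}
    - {"slide": [-225,31,0],"dr": [0,0,0],"jaw": 85}
    - {"slide": [-246,34,0],"dr": [0,0,0],"jaw": 85}
    - {"slide": [-246,34,0],"dr": [0,0,0],"jaw": 85}
    - {"slide": [-246,34,0],"dr": [0,0,0],"jaw": 85}
    - {"slide": [-246,34,0],"dr": [0,0,0],"jaw": 85}

```text
clock: 7.15
position: [460.7, 321.6, 186.0]
ee_rot: [-0.658, 0.753, 0.0, -0.0]
contact_force: [-0.7, -0.4, 0.1]
gripper_width: 85.2
grasp_force: 0.0
```

```bash
python3 look.py w2; python3 -c "
from h import *
cv2.imwrite('pics/t1.png',optics.get_image('top'))"
```

```text
7.15 [460.71 321.63 186.  ] [-0.13 -0.99  0.  ] 85.24006800172782 [ 0.9   0.32 -0.22 -0.   -1.04 -1.03]
```

View pics/w2.png

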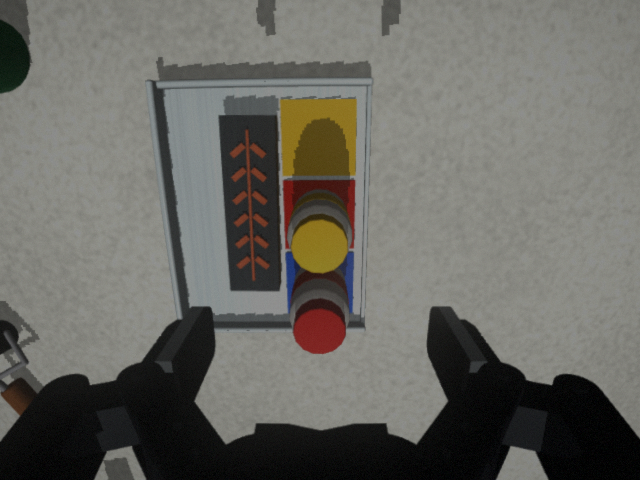

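The yellow square is now bare, with corners (281,98), (355,98), (357,178) and (282,178). The yellow lid is at (320,246) and the red at (320,327).

Run:
```python
from h import *
np.set_printoptions(precision=1,suppress=True)
s=dict(np.load("pics/w2.npz"))
Q=px2w("wrist",[(281,98),(355,98),(357,178),(282,178)],8,s);print("sqY",Q.mean(0),np.linalg.norm(np.roll(Q,-1,0)-Q,axis=1))
J=px2w("wrist",[(320,246),(320,327)],92,s);print("Y,R",J)
print((np.array(s['position'])-J[0])@R.from_quat(s['ee_rot']).as_matrix())
print('expected sq R,B', Q.mean(0)+66*np.array([.132,.991,0]),Q.mean(0)+132*np.array([.132,.991,0]))
im=cv2.imread('pics/t1.png'); 
for n,sl in(("a",np.s_[220:320,130:260]),("m",np.s_[225:335,420:500])):
    cv2.imwrite(f'pics/t1{n}.png',cv2.resize(im[sl],None,fx=5,fy=5,interpolation=cv2.INTER_CUBIC))
```

```text
sqY [454.5 259.6   8. ] [59.8 65.  64.1 65. ]
Y,R [[461.9 323.8  92. ]
 [470.1 385.1  92. ]]
[  2.3   0.9 -94. ]
expected sq R,B [463.2 325.    8. ] [471.9 390.4   8. ]
```

Call:
step_arm:
  motion:
    - {"slide": [0,0,60],"dr": [0,0,0],"jaw": 85}
    - {"slide": [0,0,110],"dr": [0,0,0],"jaw": 85}
    - {"slide": [0,0,138],"dr": [0,0,0],"jaw": 85}
    - {"slide": [0,0,147],"dr": [0,0,0],"jaw": 85}
    - {"slide": [0,0,147],"dr": [0,0,0],"jaw": 85}
    - {"slide": [0,0,147],"dr": [0,0,0],"jaw": 40}
    - {"slide": [0,0,147],"dr": [0,0,0],"jaw": 40}
    - {"slide": [0,0,147],"dr": [0,0,0],"jaw": 40}

```text
clock: 8.25
position: [461.4, 323.8, 40.5]
ee_rot: [-0.659, 0.752, 0.0, 0.002]
contact_force: [0.2, -0.3, 5.3]
gripper_width: 46.3
grasp_force: 62.3
```

Call:
step_arm:
  motion:
    - {"slide": [0,0,-40],"dr": [0,0,0],"jaw": 40}
    - {"slide": [0,0,-100],"dr": [0,0,0],"jaw": 40}
    - {"slide": [40,-10,-100],"dr": [0,0,0],"jaw": 40}
    - {"slide": [95,-25,-100],"dr": [0,0,0],"jaw": 40}
    - {"slide": [155,-41,-100],"dr": [0,0,0],"jaw": 40}
    - {"slide": [215,-56,-100],"dr": [0,0,0],"jaw": 40}
    - {"slide": [275,-72,-100],"dr": [0,0,0],"jaw": 40}
    - {"slide": [335,-88,-100],"dr": [0,0,0],"jaw": 40}

```text
clock: 9.25
position: [503.5, -22.5, 138.9]
ee_rot: [-0.659, 0.752, 0.0, 0.0]
contact_force: [0.6, 0.1, -2.3]
gripper_width: 46.7
grasp_force: 62.4
```

Call:
step_arm:
  motion:
    - {"slide": [58,-15,0],"dr": [0,0,0],"jaw": 40}
    - {"slide": [116,-30,0],"dr": [0,0,0],"jaw": 40}
    - {"slide": [174,-45,0],"dr": [0,0,0],"jaw": 40}
    - {"slide": [230,-60,0],"dr": [0,0,0],"jaw": 40}
    - {"slide": [275,-72,0],"dr": [0,0,0],"jaw": 40}
    - {"slide": [300,-78,0],"dr": [0,0,0],"jaw": 40}
    - {"slide": [310,-81,0],"dr": [0,0,0],"jaw": 40}
    - {"slide": [310,-81,0],"dr": [0,0,0],"jaw": 40}

```text
clock: 10.25
position: [543.2, -338.4, 138.3]
ee_rot: [-0.659, 0.752, 0.001, -0.0]
contact_force: [-0.8, 1.3, -2.1]
gripper_width: 46.1
grasp_force: 62.4
```

Call:
step_arm:
  motion:
    - {"slide": [0,0,45],"dr": [0,0,0],"jaw": 40}
    - {"slide": [0,0,80],"dr": [0,0,0],"jaw": 40}
    - {"slide": [0,0,97],"dr": [0,0,0],"jaw": 40}
    - {"slide": [0,0,103],"dr": [0,0,0],"jaw": 40}
    - {"slide": [0,0,103.5],"dr": [0,0,0],"jaw": 40}
    - {"slide": [0,0,103.5],"dr": [0,0,0],"jaw": 85}
    - {"slide": [0,0,103.5],"dr": [0,0,0],"jaw": 85}
    - {"slide": [0,0,103.5],"dr": [0,0,0],"jaw": 85}

```text
clock: 11.25
position: [543.9, -338.8, 35.9]
ee_rot: [-0.659, 0.752, -0.001, 0.0]
contact_force: [0.3, 0.1, 1.1]
gripper_width: 84.8
grasp_force: 0.0
```

Call:
step_arm:
  motion:
    - {"slide": [0,0,-60],"dr": [0,0,0],"jaw": 85}
    - {"slide": [0,0,-120],"dr": [0,0,0],"jaw": 85}
    - {"slide": [-50,12,-150],"dr": [0,0,0],"jaw": 85}
    - {"slide": [-110,26,-150],"dr": [0,0,0],"jaw": 85}
    - {"slide": [-170,40,-150],"dr": [0,0,0],"jaw": 85}
    - {"slide": [-230,55,-150],"dr": [0,0,0],"jaw": 85}
    - {"slide": [-290,69,-150],"dr": [0,0,0],"jaw": 85}
    - {"slide": [-350,83,-150],"dr": [0,0,0],"jaw": 85}

```text
clock: 12.25
position: [506.9, 21.1, 185.8]
ee_rot: [-0.659, 0.752, -0.0, 0.001]
contact_force: [0.4, 0.2, 0.8]
gripper_width: 84.9
grasp_force: 0.0
```

Call:
step_arm:
  motion:
    - {"slide": [-60,14,0],"dr": [0,0,0],"jaw": 85}
    - {"slide": [-120,28,0],"dr": [0,0,0],"jaw": 85}
    - {"slide": [-180,42,0],"dr": [0,0,0],"jaw": 85}
    - {"slide": [-240,57,0],"dr": [0,0,0],"jaw": 85}
    - {"slide": [-295,70,0],"dr": [0,0,0],"jaw": 85}
    - {"slide": [-335,79,0],"dr": [0,0,0],"jaw": 85}
    - {"slide": [-360,85,0],"dr": [0,0,0],"jaw": 85}
    - {"slide": [-360,85,0],"dr": [0,0,0],"jaw": 85}

```text
clock: 13.25
position: [469.9, 388.3, 184.9]
ee_rot: [-0.66, 0.752, -0.0, -0.0]
contact_force: [-0.4, -0.2, -1.0]
gripper_width: 85.0
grasp_force: 0.0
```

```bash
python3 look.py w3
```

```text
13.25 [469.88 388.31 184.94] [-0.13 -0.99  0.  ] 84.97238091365823 [ 0.96  0.39 -0.1  -0.   -1.08 -1.09]
```

View pics/w3.png

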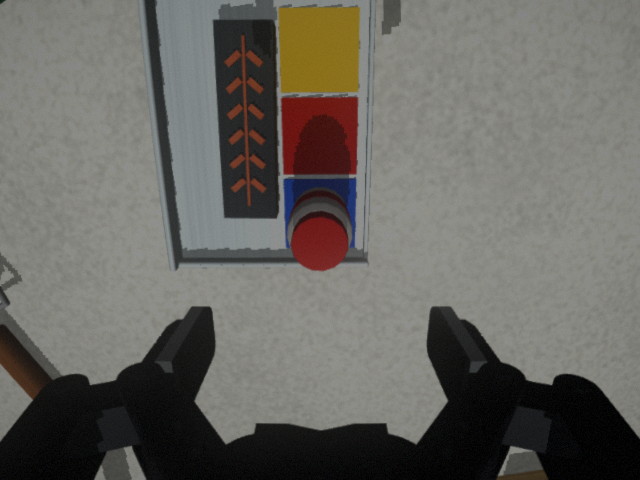

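The red lid is at (320,241), centred between the fingers. The red square's corners are (282,97), (358,97), (356,174) and (284,174). I'll grasp the jar and move it to the mat.

Call:
step_arm:
  motion:
    - {"slide": [0,0,60],"dr": [0,0,0],"jaw": 85}
    - {"slide": [0,0,110],"dr": [0,0,0],"jaw": 85}
    - {"slide": [0,0,138],"dr": [0,0,0],"jaw": 85}
    - {"slide": [0,0,146],"dr": [0,0,0],"jaw": 85}
    - {"slide": [0,0,146],"dr": [0,0,0],"jaw": 85}
    - {"slide": [0,0,146],"dr": [0,0,0],"jaw": 40}
    - {"slide": [0,0,146],"dr": [0,0,0],"jaw": 40}
    - {"slide": [0,0,146],"dr": [0,0,0],"jaw": 40}

```text
clock: 14.3
position: [471.0, 388.2, 41.1]
ee_rot: [-0.659, 0.752, 0.0, 0.002]
contact_force: [0.3, -0.6, 5.4]
gripper_width: 46.1
grasp_force: 62.1
```

Call:
step_arm:
  motion:
    - {"slide": [0,0,-40],"dr": [0,0,0],"jaw": 40}
    - {"slide": [0,0,-100],"dr": [0,0,0],"jaw": 40}
    - {"slide": [38,-14,-100],"dr": [0,0,0],"jaw": 40}
    - {"slide": [92,-34,-100],"dr": [0,0,0],"jaw": 40}
    - {"slide": [148,-55,-100],"dr": [0,0,0],"jaw": 40}
    - {"slide": [204,-76,-100],"dr": [0,0,0],"jaw": 40}
    - {"slide": [260,-97,-100],"dr": [0,0,0],"jaw": 40}
    - {"slide": [316,-118,-100],"dr": [0,0,0],"jaw": 40}

```text
clock: 15.3
position: [545.3, 56.8, 139.1]
ee_rot: [-0.659, 0.752, 0.0, -0.0]
contact_force: [1.6, -0.3, -1.3]
gripper_width: 46.5
grasp_force: 62.3
```

Call:
step_arm:
  motion:
    - {"slide": [56,-21,0],"dr": [0,0,0],"jaw": 40}
    - {"slide": [112,-42,0],"dr": [0,0,0],"jaw": 40}
    - {"slide": [168,-63,0],"dr": [0,0,0],"jaw": 40}
    - {"slide": [224,-84,0],"dr": [0,0,0],"jaw": 40}
    - {"slide": [275,-103,0],"dr": [0,0,0],"jaw": 40}
    - {"slide": [310,-116,0],"dr": [0,0,0],"jaw": 40}
    - {"slide": [324,-121,0],"dr": [0,0,0],"jaw": 40}
    - {"slide": [324,-121,0],"dr": [0,0,0],"jaw": 40}

```text
clock: 16.3
position: [622.6, -278.7, 138.5]
ee_rot: [-0.659, 0.753, 0.001, -0.0]
contact_force: [-0.3, 0.5, -1.8]
gripper_width: 46.1
grasp_force: 62.4
```

Call:
step_arm:
  motion:
    - {"slide": [0,0,45],"dr": [0,0,0],"jaw": 40}
    - {"slide": [0,0,80],"dr": [0,0,0],"jaw": 40}
    - {"slide": [0,0,97],"dr": [0,0,0],"jaw": 40}
    - {"slide": [0,0,103],"dr": [0,0,0],"jaw": 40}
    - {"slide": [0,0,103.5],"dr": [0,0,0],"jaw": 40}
    - {"slide": [0,0,103.5],"dr": [0,0,0],"jaw": 85}
    - {"slide": [0,0,103.5],"dr": [0,0,0],"jaw": 85}
    - {"slide": [0,0,103.5],"dr": [0,0,0],"jaw": 85}

```text
clock: 17.3
position: [623.5, -278.7, 36.4]
ee_rot: [-0.659, 0.752, -0.001, 0.0]
contact_force: [0.2, 0.6, -0.5]
gripper_width: 85.2
grasp_force: 0.0
```

Run:
```python
from h import *
np.set_printoptions(precision=1,suppress=True)
s=dict(np.load("pics/w3.npz"))
for n,c in(("R",[(282,97),(358,97),(356,174),(284,174)]),("Y",[(279,7),(359,7),(359,94),(279,94)])):
    Q=px2w("wrist",c,8,s);print(n,Q.mean(0),np.linalg.norm(np.roll(Q,-1,0)-Q,axis=1))
print(px2w("wrist",[(320,241)],92,s))
B=px2w("wrist",[(214,20),(275,20),(280,217),(224,217)],27,s);print(B.mean(0),np.linalg.norm(np.roll(B,-1,0)-B,axis=1)); e=(B[0]+B[1]-B[2]-B[3]); print(np.degrees(np.arctan2(e[1],e[0])))
```

```text
R [462.5 324.2   8. ] [61.1 62.1 61.1 62.1]
Y [454.8 259.4   8. ] [61.  63.7 64.2 63.7]
[[470.5 386.6  92. ]]
[516.2 307.   27. ] [ 44.4 147.4  46.6 148.1]
-98.06857875181328
```

Call:
step_arm:
  motion:
    - {"slide": [0,0,-60],"dr": [0,0,0],"jaw": 85}
    - {"slide": [0,0,-120],"dr": [0,0,0],"jaw": 85}
    - {"slide": [-48,15,-150],"dr": [0,0,0],"jaw": 80}
    - {"slide": [-105,34,-150],"dr": [0,0,0],"jaw": 75}
    - {"slide": [-162,52,-150],"dr": [0,0,0],"jaw": 70}
    - {"slide": [-219,71,-150],"dr": [0,0,0],"jaw": 70}
    - {"slide": [-276,89,-150],"dr": [0,0,0],"jaw": 70}
    - {"slide": [-333,108,-150],"dr": [0,0,0],"jaw": 70}

```text
clock: 18.3
position: [559.4, 67.5, 186.3]
ee_rot: [-0.659, 0.752, -0.0, 0.001]
contact_force: [0.9, 0.8, 0.2]
gripper_width: 70.0
grasp_force: 0.0
```

Call:
step_arm:
  motion:
    - {"slide": [-57,18,0],"dr": [0,0,0],"jaw": 70}
    - {"slide": [-114,37,0],"dr": [0,0,0],"jaw": 70}
    - {"slide": [-165,53,0],"dr": [0,0,0],"jaw": 70}
    - {"slide": [-205,66,0],"dr": [0,0,0],"jaw": 70}
    - {"slide": [-233,75,0],"dr": [0,0,0],"jaw": 70}
    - {"slide": [-233,75,30],"dr": [0,0,0],"jaw": 70}
    - {"slide": [-233,75,50],"dr": [0,0,0],"jaw": 70}
    - {"slide": [-233,75,50],"dr": [0,0,0],"jaw": 70}

```text
clock: 19.3
position: [515.1, 305.9, 134.3]
ee_rot: [-0.659, 0.752, -0.0, -0.002]
contact_force: [0.2, -0.2, 0.5]
gripper_width: 70.2
grasp_force: 0.0
```

```bash
python3 look.py w4; python3 -c "
from h import *
cv2.imwrite('pics/t2.png',optics.get_image('top'))"
```

```text
19.3 [515.14 305.89 134.33] [-0.13 -0.99  0.  ] 70.22354145667694 [ 0.81  0.43 -0.19 -0.   -0.96 -0.94]
```

View pics/w4.png

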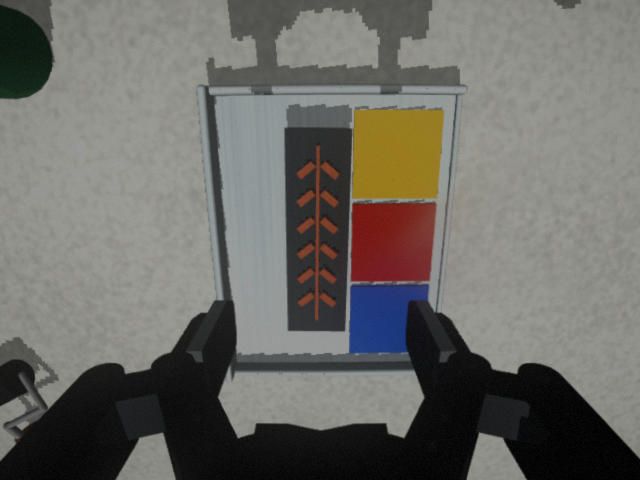

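The tray is clear of jars. The block corners are (286,128), (351,128), (346,331) and (289,331), and all three squares are fully visible.

Run:
```python
from h import *
np.set_printoptions(precision=1,suppress=True)
s=dict(np.load("pics/w4.npz"))
for n,c,z in(("block",[(286,128),(351,128),(346,331),(289,331)],27),("Y",[(355,108),(443,110),(438,199),(352,199)],8),("R",[(353,202),(436,203),(431,283),(351,280)],8),("B",[(351,284),(429,285),(426,354),(350,352)],8)):
    Q=px2w("wrist",c,z,s);e=(Q[0]+Q[1]-Q[2]-Q[3]); print(n,Q.mean(0),np.linalg.norm(np.roll(Q,-1,0)-Q,axis=1),np.degrees(np.arctan2(e[1],e[0])))
im=cv2.imread('pics/t2.png')
cv2.imwrite('pics/t2c.png',cv2.resize(im[210:340,130:500],None,fx=2.1,fy=2.1,interpolation=cv2.INTER_CUBIC))
```

```text
block [517.3 306.5  27. ] [ 41.8 148.9  43.5 148.9] -97.88776439562864
Y [454.5 258.9   8. ] [60.7 62.5 63.3 63.4] -96.88332147536964
R [462.4 324.1   8. ] [61.3 64.4 63.4 62.2] -96.49648323988568
B [470.  389.6   8. ] [61.8 64.3 64.6 62.7] -95.4745999334716
```

View pics/t2c.png

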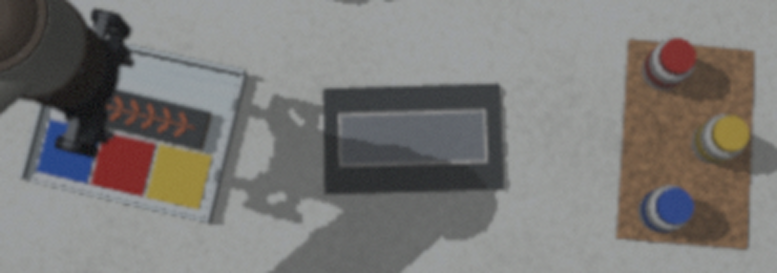

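All three jars stand well inside the mat. I'll descend on the block and grip it.

Call:
step_arm:
  motion:
    - {"slide": [0,0,50],"dr": [0,0,0],"jaw": 70}
    - {"slide": [0,0,90],"dr": [0,0,0],"jaw": 70}
    - {"slide": [0,0,115],"dr": [0,0,0],"jaw": 70}
    - {"slide": [0,0,123],"dr": [0,0,0],"jaw": 70}
    - {"slide": [0,0,123],"dr": [0,0,0],"jaw": 70}
    - {"slide": [0,0,123],"dr": [0,0,0],"jaw": 35}
    - {"slide": [0,0,123],"dr": [0,0,0],"jaw": 35}
    - {"slide": [0,0,123],"dr": [0,0,0],"jaw": 35}

```text
clock: 20.4
position: [517.0, 307.5, 14.9]
ee_rot: [-0.659, 0.752, -0.0, 0.002]
contact_force: [-0.8, -0.7, 6.8]
gripper_width: 42.1
grasp_force: 62.3
```

Call:
step_arm:
  motion:
    - {"slide": [0,0,-35],"dr": [0,0,0],"jaw": 35}
    - {"slide": [0,0,-80],"dr": [0,0,0],"jaw": 35}
    - {"slide": [40,-6,-80],"dr": [0,0,-0.3],"jaw": 35}
    - {"slide": [95,-14,-80],"dr": [0,0,-0.7],"jaw": 35}
    - {"slide": [155,-23,-80],"dr": [0,0,-1.2],"jaw": 35}
    - {"slide": [215,-32,-80],"dr": [0,0,-1.6],"jaw": 35}
    - {"slide": [270,-40,-80],"dr": [0,0,-1.775],"jaw": 35}
    - {"slide": [301,-44.5,-80],"dr": [0,0,-1.775],"jaw": 35}

```text
clock: 21.4
position: [519.6, -0.2, 92.8]
ee_rot: [0.746, -0.666, -0.0, 0.0]
contact_force: [-0.3, 0.7, -1.7]
gripper_width: 42.4
grasp_force: 61.6
```

Call:
step_arm:
  motion:
    - {"slide": [0,0,0],"dr": [0,0,0],"jaw": 35}
    - {"slide": [0,0,0],"dr": [0,0,0],"jaw": 35}
    - {"slide": [0,0,20],"dr": [0,0,0],"jaw": 35}
    - {"slide": [0,0,35],"dr": [0,0,0],"jaw": 35}
    - {"slide": [0,0,40],"dr": [0,0,0],"jaw": 35}
    - {"slide": [0,0,40],"dr": [0,0,0],"jaw": 35}
    - {"slide": [0,0,40],"dr": [0,0,0],"jaw": 35}
    - {"slide": [0,0,40],"dr": [0,0,0],"jaw": 35}

```text
clock: 22.4
position: [520.9, 2.4, 53.3]
ee_rot: [0.747, -0.665, 0.0, -0.0]
contact_force: [-0.3, -0.1, -2.1]
gripper_width: 42.2
grasp_force: 61.6
```

```bash
python3 look.py w5
```

```text
22.4 [520.94   2.43  53.34] [ 0.12 -0.99 -0.  ] 42.16564449810934 [ 0.32  0.42 -0.47  0.   -0.69 -0.2 ]
```

View pics/w5.png

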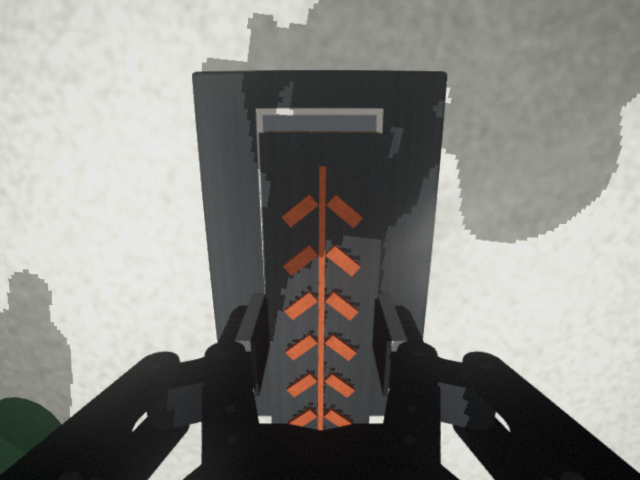

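The rectangle's far corners are at (257,108) and (383,108), and the block's far end is at (260,132) and (381,132). I'll check the alignment.

Run:
```python
from h import *
np.set_printoptions(precision=1,suppress=True)
s=dict(np.load("pics/w5.npz"));M=R.from_quat(s['ee_rot']).as_matrix()
for n,c,z in(("rect",[(257,108),(383,108)],10),("block",[(260,132),(381,132)],66)):
    Q=px2w("wrist",c,z,s); print(n,Q, (Q-s['position'])@M)
print(np.degrees(np.arctan2(M[1,0],M[0,0])))
```

```text
rect [[560.8 -77.9  10. ]
 [501.7 -84.9  10. ]] [[ 84.4 -30.2  43.4]
 [ 84.5  29.3  43.3]]
block [[550.  -70.3  66. ]
 [509.7 -75.   66. ]] [[ 75.6 -20.5 -12.7]
 [ 75.6  20.1 -12.7]]
-83.33401164124012
```

Call:
step_arm:
  motion:
    - {"slide": [1,0,15],"dr": [0,0,0],"jaw": 35}
    - {"slide": [1,0,28],"dr": [0,0,0],"jaw": 35}
    - {"slide": [1,0,34],"dr": [0,0,0],"jaw": 35}
    - {"slide": [1,0,35.5],"dr": [0,0,0],"jaw": 35}
    - {"slide": [1,0,36],"dr": [0,0,0],"jaw": 35}
    - {"slide": [1,0,36],"dr": [0,0,0],"jaw": 35}
    - {"slide": [1,0,36],"dr": [0,0,0],"jaw": 70}
    - {"slide": [1,0,36],"dr": [0,0,0],"jaw": 70}

```text
clock: 23.45
position: [520.9, 1.4, 16.6]
ee_rot: [0.747, -0.665, 0.0, -0.0]
contact_force: [0.0, -0.5, -0.2]
gripper_width: 70.3
grasp_force: 0.0
```

Call:
step_arm:
  motion:
    - {"slide": [0,0,0],"dr": [0,0,0],"jaw": 70}
    - {"slide": [0,0,-40],"dr": [0,0,0],"jaw": 70}
    - {"slide": [0,0,-100],"dr": [0,0,0],"jaw": 75}
    - {"slide": [0,0,-150],"dr": [0,0,0.5],"jaw": 80}
    - {"slide": [0,0,-170],"dr": [0,0,1.1],"jaw": 85}
    - {"slide": [0,0,-170],"dr": [0,0,1.775],"jaw": 85}
    - {"slide": [0,0,-170],"dr": [0,0,1.775],"jaw": 85}
    - {"slide": [0,0,-170],"dr": [0,0,1.775],"jaw": 85}

```text
clock: 24.45
position: [520.4, 1.3, 186.2]
ee_rot: [-0.66, 0.752, 0.0, -0.001]
contact_force: [0.1, 1.0, 0.8]
gripper_width: 85.1
grasp_force: 0.0
```

```bash
python3 look.py w6
```

```text
24.45 [520.42   1.25 186.19] [-0.13 -0.99  0.  ] 85.13108257303307 [ 0.31  0.25 -0.31 -0.   -1.01 -0.44]
```

View pics/w6.png

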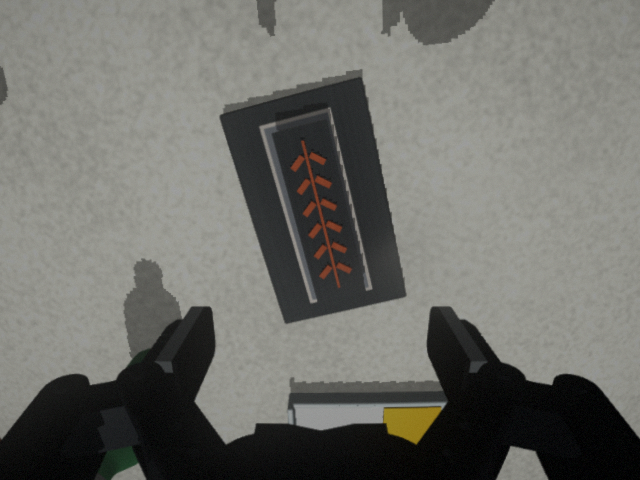

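The block lies face up inside the white rectangle. Next I'll return the jars, blue first.

Call:
step_arm:
  motion:
    - {"slide": [50,4,0],"dr": [0,0,0],"jaw": 85}
    - {"slide": [110,8,0],"dr": [0,0,0],"jaw": 85}
    - {"slide": [170,12,0],"dr": [0,0,0],"jaw": 85}
    - {"slide": [230,16,0],"dr": [0,0,0],"jaw": 85}
    - {"slide": [270,19,0],"dr": [0,0,0],"jaw": 85}
    - {"slide": [285,20.5,0],"dr": [0,0,0],"jaw": 85}
    - {"slide": [285,20.5,0],"dr": [0,0,0],"jaw": 85}
    - {"slide": [285,20.5,0],"dr": [0,0,0],"jaw": 85}

```text
clock: 25.5
position: [463.3, -277.5, 186.7]
ee_rot: [-0.66, 0.752, 0.0, -0.0]
contact_force: [0.0, 0.2, 0.7]
gripper_width: 84.8
grasp_force: 0.0
```

```bash
cat > lid.py <<'E'
from h import *
# lid centres (camera-detected by colour) as world points at height z, and offset from TCP in tool axes
import sys
np.set_printoptions(precision=1,suppress=True)
z=float(sys.argv[1]); s=arm.read_state(); im=optics.get_image("wrist"); cv2.imwrite(f"pics/l{s['clock']:.2f}.png",im)
M=R.from_quat(s['ee_rot']).as_matrix(); print(s['clock'],s['position'],M[:,0])
H=cv2.cvtColor(im,cv2.COLOR_BGR2HSV).astype(int); h,S=H[...,0],H[...,1]
for n,m in(("blue",(h>105)&(h<130)),("yellow",(h>18)&(h<35)),("red",(h<6)|(h>174))):
    k=(m&(S>130)&(H[...,2]>60)).astype(np.uint8); N,L,st,c=cv2.connectedComponentsWithStats(cv2.morphologyEx(k,cv2.MORPH_OPEN,np.ones((5,5))))
    for i in range(1,N):
        if st[i,4]>400:
            x,y,w,hh,a=st[i]; uv=(x+(w-1)/2,y+(hh-1)/2); P=px2w("wrist",[uv],z,s)[0]
            print(n,"px",uv,"wh",w,hh,"area",a,"fill",round(a/(w*hh),2),"world",P,"tool off",(P-s['position'])@M)
E
python3 lid.py 88
```

```text
25.5 [ 463.3 -277.5  186.7] [-0.1 -1.  -0. ]
blue px (np.float64(320.0), np.float64(234.0)) wh 55 53 area 2321 fill 0.8 world [ 463.5 -282.2   88. ] tool off [ 4.6 -0.9 98.7]
yellow px (np.float64(183.5), np.float64(167.5)) wh 60 60 area 2802 fill 0.78 world [ 544.8 -338.    88. ] tool off [ 49.4 -88.7  98.6]
red px (np.float64(97.0), np.float64(268.0)) wh 51 49 area 1942 fill 0.78 world [ 624.1 -277.5   88. ] tool off [ -20.8 -159.5   98.6]
```

Call:
step_arm:
  motion:
    - {"slide": [2,0,60],"dr": [0,0,0],"jaw": 85}
    - {"slide": [2,0,110],"dr": [0,0,0],"jaw": 85}
    - {"slide": [2,0,140],"dr": [0,0,0],"jaw": 85}
    - {"slide": [2,0,150],"dr": [0,0,0],"jaw": 85}
    - {"slide": [2,0,150],"dr": [0,0,0],"jaw": 85}
    - {"slide": [2,0,150],"dr": [0,0,0],"jaw": 40}
    - {"slide": [2,0,150],"dr": [0,0,0],"jaw": 40}
    - {"slide": [2,0,150],"dr": [0,0,0],"jaw": 40}

```text
clock: 26.55
position: [463.7, -280.9, 38.5]
ee_rot: [-0.659, 0.752, -0.001, 0.001]
contact_force: [-0.8, 0.2, 5.6]
gripper_width: 46.1
grasp_force: 62.2
```

Call:
step_arm:
  motion:
    - {"slide": [0,0,-40],"dr": [0,0,0],"jaw": 40}
    - {"slide": [0,0,-100],"dr": [0,0,0],"jaw": 40}
    - {"slide": [-40,5,-110],"dr": [0,0,0],"jaw": 40}
    - {"slide": [-95,11,-110],"dr": [0,0,0],"jaw": 40}
    - {"slide": [-155,19,-110],"dr": [0,0,0],"jaw": 40}
    - {"slide": [-215,26,-110],"dr": [0,0,0],"jaw": 40}
    - {"slide": [-275,33,-110],"dr": [0,0,0],"jaw": 40}
    - {"slide": [-335,41,-110],"dr": [0,0,0],"jaw": 40}

```text
clock: 27.55
position: [465.5, 58.9, 147.1]
ee_rot: [-0.659, 0.752, 0.0, 0.0]
contact_force: [1.1, -0.2, -1.0]
gripper_width: 46.2
grasp_force: 62.4
```

Call:
step_arm:
  motion:
    - {"slide": [-60,7,0],"dr": [0,0,0],"jaw": 40}
    - {"slide": [-120,14,0],"dr": [0,0,0],"jaw": 40}
    - {"slide": [-180,22,0],"dr": [0,0,0],"jaw": 40}
    - {"slide": [-240,29,0],"dr": [0,0,0],"jaw": 40}
    - {"slide": [-290,35,0],"dr": [0,0,0],"jaw": 40}
    - {"slide": [-320,39,0],"dr": [0,0,0],"jaw": 40}
    - {"slide": [-330,40,0],"dr": [0,0,0],"jaw": 40}
    - {"slide": [-330,40,0],"dr": [0,0,0],"jaw": 40}

```text
clock: 28.55
position: [469.3, 389.1, 146.4]
ee_rot: [-0.659, 0.752, 0.0, -0.001]
contact_force: [0.5, 0.7, -1.8]
gripper_width: 45.9
grasp_force: 62.4
```

Call:
step_arm:
  motion:
    - {"slide": [0,0,0],"dr": [0,0,0],"jaw": 40}
    - {"slide": [0,0,30],"dr": [0,0,0],"jaw": 40}
    - {"slide": [0,0,60],"dr": [0,0,0],"jaw": 40}
    - {"slide": [0,0,70],"dr": [0,0,0],"jaw": 40}
    - {"slide": [0,0,70],"dr": [0,0,0],"jaw": 40}
    - {"slide": [0,0,70],"dr": [0,0,0],"jaw": 40}
    - {"slide": [0,0,70],"dr": [0,0,0],"jaw": 40}
    - {"slide": [0,0,70],"dr": [0,0,0],"jaw": 40}

```text
clock: 29.55
position: [469.8, 389.7, 77.6]
ee_rot: [-0.659, 0.752, 0.0, 0.001]
contact_force: [-0.3, 0.3, -1.9]
gripper_width: 46.0
grasp_force: 62.3
```

```bash
python3 lid.py 130
python3 - <<'E'
from bench import arm
s=arm.read_state();print(s['position'],s['ee_rot'],s['joints'])
E
```

```text
29.55 [469.8 389.7  77.6] [-0.1 -1.  -0. ]
blue px (np.float64(318.5), np.float64(241.5)) wh 106 72 area 4379 fill 0.57 world [464.2 339.8 130. ] tool off [ 50.2  -1.  -52.5]
blue px (np.float64(320.0), np.float64(384.5)) wh 123 90 area 8921 fill 0.81 world [469.6 383.6 130. ] tool off [  6.1  -0.6 -52.5]
yellow px (np.float64(317.5), np.float64(38.0)) wh 122 77 area 9204 fill 0.98 world [458.2 293.2 130. ] tool off [ 97.1  -1.2 -52.6]
red px (np.float64(318.0), np.float64(141.5)) wh 115 114 area 12660 fill 0.97 world [461.1 315.3 130. ] tool off [ 74.9  -1.1 -52.5]
[469.75445242 389.63178686  77.3735964 ] [-6.59159339e-01  7.52003148e-01  9.28970473e-05  4.71315900e-04] [ 9.57376129e-01  5.04852755e-01 -2.20935963e-01  5.53514390e-05
 -8.44047732e-01 -1.08880838e+00]
```

Call:
step_arm:
  motion:
    - {"slide": [0,0,15],"dr": [0,0,0],"jaw": 40}
    - {"slide": [0,0,28],"dr": [0,0,0],"jaw": 40}
    - {"slide": [0,0,34],"dr": [0,0,0],"jaw": 40}
    - {"slide": [0,0,35.5],"dr": [0,0,0],"jaw": 40}
    - {"slide": [0,0,35.5],"dr": [0,0,0],"jaw": 40}
    - {"slide": [0,0,35.5],"dr": [0,0,0],"jaw": 85}
    - {"slide": [0,0,35.5],"dr": [0,0,0],"jaw": 85}
    - {"slide": [0,0,35.5],"dr": [0,0,0],"jaw": 85}

```text
clock: 30.6
position: [469.7, 389.4, 40.9]
ee_rot: [-0.659, 0.752, -0.0, -0.0]
contact_force: [0.1, 0.1, -0.5]
gripper_width: 84.7
grasp_force: 0.0
```

Call:
step_arm:
  motion:
    - {"slide": [0,0,-60],"dr": [0,0,0],"jaw": 85}
    - {"slide": [0,0,-120],"dr": [0,0,0],"jaw": 85}
    - {"slide": [50,-18,-145],"dr": [0,0,0],"jaw": 85}
    - {"slide": [108,-39,-145],"dr": [0,0,0],"jaw": 85}
    - {"slide": [166,-60,-145],"dr": [0,0,0],"jaw": 85}
    - {"slide": [224,-81,-145],"dr": [0,0,0],"jaw": 85}
    - {"slide": [282,-102,-145],"dr": [0,0,0],"jaw": 85}
    - {"slide": [340,-123,-145],"dr": [0,0,0],"jaw": 85}

```text
clock: 31.6
position: [547.3, 34.3, 186.4]
ee_rot: [-0.659, 0.752, -0.0, 0.0]
contact_force: [0.7, -0.2, -1.1]
gripper_width: 85.3
grasp_force: 0.0
```

Run:
```python
from h import *
s=arm.read_state();print(s['position'])
im=optics.get_image('top');cv2.imwrite('pics/t3.png',im)
a=cv2.resize(im[220:320,130:260],None,fx=6,fy=6,interpolation=cv2.INTER_CUBIC)
cv2.imwrite('pics/t3c.png',a)
```

```text
[547.2742363   34.30506395 186.38600996]
```

View pics/t3c.png

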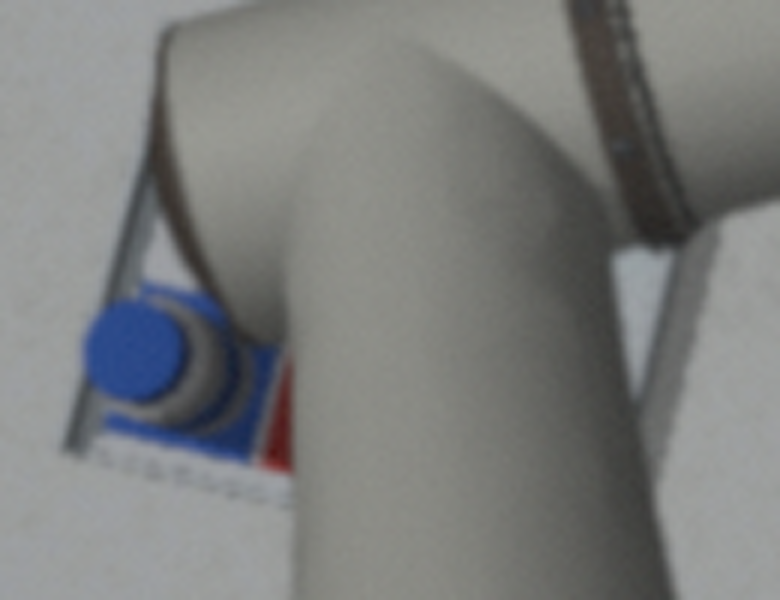

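The blue jar now stands on the blue square, with its lid at crop (137,350), nearly where the red jar stood. Next is the red jar.

Call:
step_arm:
  motion:
    - {"slide": [58,-22,0],"dr": [0,0,0],"jaw": 85}
    - {"slide": [116,-45,0],"dr": [0,0,0],"jaw": 85}
    - {"slide": [174,-68,0],"dr": [0,0,0],"jaw": 85}
    - {"slide": [230,-90,0],"dr": [0,0,0],"jaw": 85}
    - {"slide": [275,-107,0],"dr": [0,0,0],"jaw": 85}
    - {"slide": [300,-116.5,0],"dr": [0,0,0],"jaw": 85}
    - {"slide": [300,-116.5,0],"dr": [0,0,0],"jaw": 85}
    - {"slide": [300,-116.5,0],"dr": [0,0,0],"jaw": 85}

```text
clock: 32.65
position: [622.9, -276.0, 185.9]
ee_rot: [-0.659, 0.752, 0.0, -0.0]
contact_force: [0.1, 0.9, 0.3]
gripper_width: 84.9
grasp_force: 0.0
```

```bash
python3 lid.py 88
python3 - <<'E'
from h import *
t=lambda l:(np.array(l,float)+.5)/6-.5+np.array((130,220))
print(px2w("top",t([(137,350)]),92), px2w("top",t([(150,283),(105,428),(248,462)]),8))
E
```

```text
32.65 [ 622.9 -276.   185.9] [-0.1 -1.  -0. ]
yellow px (np.float64(430.0), np.float64(131.5)) wh 63 62 area 3055 fill 0.78 world [ 546.4 -338.3   88. ] tool off [71.8 67.6 97.9]
red px (np.float64(318.0), np.float64(238.0)) wh 55 53 area 2344 fill 0.8 world [ 624.8 -278.3   88. ] tool off [ 2.  -2.2 97.9]
[[468.42665107 387.67480818  92.        ]] [[504.32372174 415.47913731   8.        ]
 [444.72861691 425.34483962   8.        ]
 [437.06886376 365.12415709   8.        ]]
```

Call:
step_arm:
  motion:
    - {"slide": [2,-1,60],"dr": [0,0,0],"jaw": 85}
    - {"slide": [2,-1,110],"dr": [0,0,0],"jaw": 85}
    - {"slide": [2,-1,140],"dr": [0,0,0],"jaw": 85}
    - {"slide": [2,-1,150],"dr": [0,0,0],"jaw": 85}
    - {"slide": [2,-1,150],"dr": [0,0,0],"jaw": 85}
    - {"slide": [2,-1,150],"dr": [0,0,0],"jaw": 40}
    - {"slide": [2,-1,150],"dr": [0,0,0],"jaw": 40}
    - {"slide": [2,-1,150],"dr": [0,0,0],"jaw": 40}

```text
clock: 33.7
position: [624.9, -278.9, 38.4]
ee_rot: [-0.659, 0.752, -0.001, 0.001]
contact_force: [-1.0, 1.4, 5.5]
gripper_width: 46.1
grasp_force: 62.2
```

Call:
step_arm:
  motion:
    - {"slide": [0,0,-40],"dr": [0,0,0],"jaw": 40}
    - {"slide": [0,0,-100],"dr": [0,0,0],"jaw": 40}
    - {"slide": [-38,16,-110],"dr": [0,0,0],"jaw": 40}
    - {"slide": [-92,38,-110],"dr": [0,0,0],"jaw": 40}
    - {"slide": [-146,60,-110],"dr": [0,0,0],"jaw": 40}
    - {"slide": [-200,83,-110],"dr": [0,0,0],"jaw": 40}
    - {"slide": [-254,105,-110],"dr": [0,0,0],"jaw": 40}
    - {"slide": [-308,127,-110],"dr": [0,0,0],"jaw": 40}

```text
clock: 34.7
position: [537.3, 45.0, 146.3]
ee_rot: [-0.659, 0.752, 0.0, 0.0]
contact_force: [1.3, 0.4, -2.1]
gripper_width: 46.5
grasp_force: 62.3
```

Call:
step_arm:
  motion:
    - {"slide": [-54,22,0],"dr": [0,0,0],"jaw": 40}
    - {"slide": [-108,45,0],"dr": [0,0,0],"jaw": 40}
    - {"slide": [-162,67,0],"dr": [0,0,0],"jaw": 40}
    - {"slide": [-210,87,0],"dr": [0,0,0],"jaw": 40}
    - {"slide": [-250,104,0],"dr": [0,0,0],"jaw": 40}
    - {"slide": [-268.5,112,0],"dr": [0,0,0],"jaw": 40}
    - {"slide": [-268.5,112,0],"dr": [0,0,0],"jaw": 40}
    - {"slide": [-268.5,112,0],"dr": [0,0,0],"jaw": 40}

```text
clock: 35.7
position: [462.5, 323.1, 146.1]
ee_rot: [-0.659, 0.752, -0.0, -0.001]
contact_force: [1.1, -0.6, -2.3]
gripper_width: 46.2
grasp_force: 62.3
```

Run:
```python
from bench import arm
for i in range(1):
    s=arm.read_state();print(s['position'],s['gripper_width'])
```

```text
[462.46766302 323.12978938 146.06637959] 46.23120150198114
```

Call:
step_arm:
  motion:
    - {"slide": [-2,0,45],"dr": [0,0,0],"jaw": 40}
    - {"slide": [-2,0,80],"dr": [0,0,0],"jaw": 40}
    - {"slide": [-2,0,98],"dr": [0,0,0],"jaw": 40}
    - {"slide": [-2,0,104],"dr": [0,0,0],"jaw": 40}
    - {"slide": [-2,0,105.5],"dr": [0,0,0],"jaw": 40}
    - {"slide": [-2,0,105.5],"dr": [0,0,0],"jaw": 40}
    - {"slide": [-2,0,105.5],"dr": [0,0,0],"jaw": 85}
    - {"slide": [-2,0,105.5],"dr": [0,0,0],"jaw": 85}

```text
clock: 36.7
position: [463.5, 326.6, 41.3]
ee_rot: [-0.659, 0.752, 0.0, 0.001]
contact_force: [0.5, 0.8, -0.1]
gripper_width: 80.3
grasp_force: 0.0
```

Call:
step_arm:
  motion:
    - {"slide": [0,0,0],"dr": [0,0,0],"jaw": 85}
    - {"slide": [0,0,-60],"dr": [0,0,0],"jaw": 85}
    - {"slide": [0,0,-120],"dr": [0,0,0],"jaw": 85}
    - {"slide": [52,-13,-145],"dr": [0,0,0],"jaw": 85}
    - {"slide": [112,-29,-145],"dr": [0,0,0],"jaw": 85}
    - {"slide": [172,-44,-145],"dr": [0,0,0],"jaw": 85}
    - {"slide": [232,-60,-145],"dr": [0,0,0],"jaw": 85}
    - {"slide": [292,-75,-145],"dr": [0,0,0],"jaw": 85}

```text
clock: 37.7
position: [499.1, 25.2, 186.1]
ee_rot: [-0.659, 0.752, -0.0, 0.0]
contact_force: [1.1, 0.1, 0.3]
gripper_width: 84.5
grasp_force: 0.0
```

Call:
step_arm:
  motion:
    - {"slide": [60,-16,0],"dr": [0,0,0],"jaw": 85}
    - {"slide": [120,-31,0],"dr": [0,0,0],"jaw": 85}
    - {"slide": [180,-47,0],"dr": [0,0,0],"jaw": 85}
    - {"slide": [240,-63,0],"dr": [0,0,0],"jaw": 85}
    - {"slide": [295,-77,0],"dr": [0,0,0],"jaw": 85}
    - {"slide": [335,-88,0],"dr": [0,0,0],"jaw": 85}
    - {"slide": [355,-93,0],"dr": [0,0,0],"jaw": 85}
    - {"slide": [355,-93,0],"dr": [0,0,0],"jaw": 85}

```text
clock: 38.7
position: [544.3, -337.9, 185.2]
ee_rot: [-0.658, 0.753, 0.0, -0.0]
contact_force: [-0.9, 0.8, 0.4]
gripper_width: 85.0
grasp_force: 0.0
```

```bash
python3 lid.py 88
```

```text
38.7 [ 544.3 -337.9  185.2] [-0.1 -1.  -0. ]
yellow px (np.float64(319.5), np.float64(240.5)) wh 56 54 area 2435 fill 0.81 world [ 545.4 -338.5   88. ] tool off [ 0.5 -1.2 97.1]
```

Call:
step_arm:
  motion:
    - {"slide": [0,0,60],"dr": [0,0,0],"jaw": 85}
    - {"slide": [0,0,110],"dr": [0,0,0],"jaw": 85}
    - {"slide": [0,0,140],"dr": [0,0,0],"jaw": 85}
    - {"slide": [0,0,149.5],"dr": [0,0,0],"jaw": 85}
    - {"slide": [0,0,149.5],"dr": [0,0,0],"jaw": 85}
    - {"slide": [0,0,149.5],"dr": [0,0,0],"jaw": 40}
    - {"slide": [0,0,149.5],"dr": [0,0,0],"jaw": 40}
    - {"slide": [0,0,149.5],"dr": [0,0,0],"jaw": 40}

```text
clock: 39.75
position: [545.5, -337.6, 38.2]
ee_rot: [-0.659, 0.752, -0.001, 0.001]
contact_force: [0.4, -0.2, 5.7]
gripper_width: 46.0
grasp_force: 62.4
```

Call:
step_arm:
  motion:
    - {"slide": [0,0,-40],"dr": [0,0,0],"jaw": 40}
    - {"slide": [0,0,-100],"dr": [0,0,0],"jaw": 40}
    - {"slide": [-40,11,-110],"dr": [0,0,0],"jaw": 40}
    - {"slide": [-96,28,-110],"dr": [0,0,0],"jaw": 40}
    - {"slide": [-152,44,-110],"dr": [0,0,0],"jaw": 40}
    - {"slide": [-208,60,-110],"dr": [0,0,0],"jaw": 40}
    - {"slide": [-264,76,-110],"dr": [0,0,0],"jaw": 40}
    - {"slide": [-320,92,-110],"dr": [0,0,0],"jaw": 40}

```text
clock: 40.75
position: [494.4, -6.3, 146.3]
ee_rot: [-0.659, 0.752, 0.0, 0.0]
contact_force: [1.7, -0.2, -1.7]
gripper_width: 46.1
grasp_force: 62.3
```

Call:
step_arm:
  motion:
    - {"slide": [-56,16,0],"dr": [0,0,0],"jaw": 40}
    - {"slide": [-112,32,0],"dr": [0,0,0],"jaw": 40}
    - {"slide": [-165,48,0],"dr": [0,0,0],"jaw": 40}
    - {"slide": [-212,61,0],"dr": [0,0,0],"jaw": 40}
    - {"slide": [-245,71,0],"dr": [0,0,0],"jaw": 40}
    - {"slide": [-261,75.5,0],"dr": [0,0,0],"jaw": 40}
    - {"slide": [-261,75.5,0],"dr": [0,0,0],"jaw": 40}
    - {"slide": [-261,75.5,0],"dr": [0,0,0],"jaw": 40}

```text
clock: 41.75
position: [454.5, 259.6, 146.1]
ee_rot: [-0.659, 0.752, 0.0, -0.001]
contact_force: [-0.2, -0.3, -1.6]
gripper_width: 46.0
grasp_force: 62.3
```

Call:
step_arm:
  motion:
    - {"slide": [0,0,45],"dr": [0,0,0],"jaw": 40}
    - {"slide": [0,0,80],"dr": [0,0,0],"jaw": 40}
    - {"slide": [0,0,98],"dr": [0,0,0],"jaw": 40}
    - {"slide": [0,0,104],"dr": [0,0,0],"jaw": 40}
    - {"slide": [0,0,105.5],"dr": [0,0,0],"jaw": 40}
    - {"slide": [0,0,105.5],"dr": [0,0,0],"jaw": 40}
    - {"slide": [0,0,105.5],"dr": [0,0,0],"jaw": 85}
    - {"slide": [0,0,105.5],"dr": [0,0,0],"jaw": 85}

```text
clock: 42.75
position: [455.4, 261.1, 41.3]
ee_rot: [-0.659, 0.752, 0.0, 0.001]
contact_force: [-0.8, -1.1, 0.2]
gripper_width: 80.0
grasp_force: 0.0
```

Call:
step_arm:
  motion:
    - {"slide": [0,0,0],"dr": [0,0,0],"jaw": 85}
    - {"slide": [0,0,-60],"dr": [0,0,0],"jaw": 85}
    - {"slide": [0,0,-120],"dr": [0,0,0],"jaw": 85}
    - {"slide": [50,0,-160],"dr": [0,0,0],"jaw": 85}
    - {"slide": [110,0,-180],"dr": [0,0,0],"jaw": 85}
    - {"slide": [170,0,-180],"dr": [0,0,0],"jaw": 85}
    - {"slide": [230,0,-180],"dr": [0,0,0],"jaw": 85}
    - {"slide": [290,0,-180],"dr": [0,0,0],"jaw": 85}

```text
clock: 43.75
position: [416.1, -28.3, 221.2]
ee_rot: [-0.659, 0.752, -0.0, 0.001]
contact_force: [1.3, 0.6, 0.9]
gripper_width: 85.1
grasp_force: 0.0
```

Call:
step_arm:
  motion:
    - {"slide": [60,0,0],"dr": [0,0,0],"jaw": 85}
    - {"slide": [120,0,0],"dr": [0,0,0],"jaw": 85}
    - {"slide": [180,0,0],"dr": [0,0,0],"jaw": 85}
    - {"slide": [240,0,0],"dr": [0,0,0],"jaw": 85}
    - {"slide": [290,0,0],"dr": [0,0,0],"jaw": 85}
    - {"slide": [310,0,0],"dr": [0,0,0],"jaw": 85}
    - {"slide": [310,0,0],"dr": [0,0,0],"jaw": 85}
    - {"slide": [310,0,0],"dr": [0,0,0],"jaw": 85}

```text
clock: 44.75
position: [375.9, -333.5, 220.7]
ee_rot: [-0.659, 0.752, 0.0, 0.0]
contact_force: [-0.0, -0.3, -0.7]
gripper_width: 84.8
grasp_force: 0.0
```

Run:
```python
from h import *
im=optics.get_image('top');cv2.imwrite('pics/t4.png',im)
a=cv2.resize(im[215:320,130:380],None,fx=3.2,fy=3.2,interpolation=cv2.INTER_CUBIC)
b=cv2.resize(im[250:320,135:245],None,fx=6,fy=6,interpolation=cv2.INTER_CUBIC)
cv2.imwrite('pics/t4c.png',b); cv2.imwrite('pics/t4a.png',a)
```

```text
(no output)
```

View pics/t4a.png

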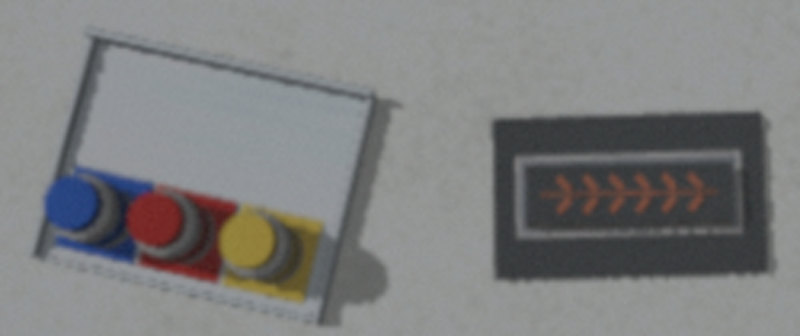

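All jars are on squares of their own colour, with lids at crop (72,203), (155,217) and (248,239). The block is inside the rectangle. I'll check the margins numerically.

Run:
```python
from h import *
np.set_printoptions(precision=1,suppress=True)
t=lambda l:(np.array(l,float)+.5)/3.2-.5+np.array((130,215))
J=px2w("top",t([(72,203),(155,217),(248,239)]),92); S=np.array([[470.3,389.8],[462.5,324.4],[454.6,259.3]])
d=J[:,:2]-S; c,s=np.cos(np.radians(-7.5)),np.sin(np.radians(-7.5)); print(J, d@np.array([[c,-s],[s,c]]))
# predicted lid ellipse if jar centred
im=cv2.imread('pics/t4.png'); f=6; b=cv2.resize(im[250:320,135:245],None,fx=f,fy=f,interpolation=cv2.INTER_CUBIC)
a=np.linspace(0,2*np.pi,60)
dr=lambda P,col:cv2.polylines(b,[np.int32(((w2px("top",P)-(135,250))+.5)*f-.5)],True,col,1)
for x,y in S:
    dr(np.c_[x+19.5*np.cos(a),y+19.5*np.sin(a),a*0+92],(0,255,0)); 
    q=np.array([[-31,-31],[31,-31],[31,31],[-31,31]])@np.array([[c,s],[-s,c]]); dr(np.c_[q+[x,y],[8]*4],(255,255,255))
cv2.imwrite('pics/ov.png',b)
```

```text
[[468.  388.2  92. ]
 [463.9 327.6  92. ]
 [455.  260.3  92. ]] [[-2.1 -1.9]
 [ 1.   3.4]
 [ 0.2  1. ]]
```

View pics/ov.png

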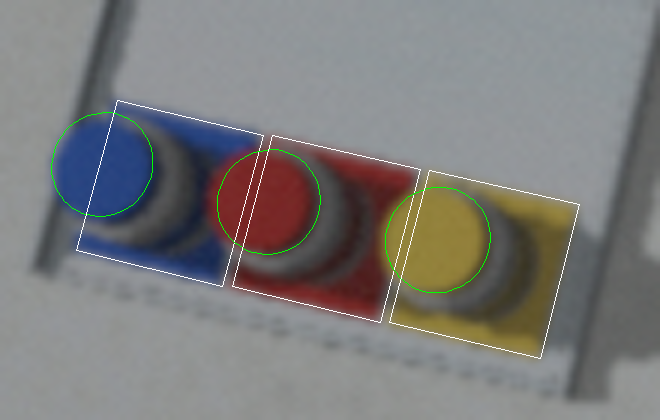

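Every jar is within about 3.5 mm of its square's centre, against a 7 mm margin, and the arm is clear. I'm handing in the job.

```bash
python3 -c "
from bench import arm
print(arm.job_done())"
```

```text
the job is handed in; nothing more can be done
None
```

I handed the job in at about 45 s: the block lies face up in the white-edged rectangle, and each jar stands on the square of its own lid's colour. Their centres measured at most 3.5 mm off, within the 7 mm margin, and the bottle was not touched.

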